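# Unlatch a control box and switch its isolator on

### The arm

A 6-joint arm with a two-finger parallel gripper is mounted at the origin on a cart in front of the work surface, level with it; the furniture and walls round the work are solid. World frame = base frame: x ahead of the robot, y to its left, z up, the work surface at z = 0. Lengths are in m, angles in rad, forces in N, time in s.
With the tool pointing down it reaches from about 0.3 to 0.875 m from the base axis. Payload 6.4 kg.
Tool frame: the origin (TCP) lies at the very end of the fingers, on their centre line; the grasp point (between the pads) lies 19 mm behind it; z points along the fingers, y is the line along which they close (so a half turn about z gives the same grasp; the last joint's range is limited). The gripper opens to 85 mm and grips with 20 to 120 N. Pads are 22 mm wide; open, the fingers measure 114 mm over their backs; the gripper's body (76 mm by 85 mm) begins 54 mm behind the grasp point. The pads swing forward as they close: fully open they stand 13 mm farther back than shut.
Start: joints at [-1.45, 0.181, 1.607, -0, 1.354, -0.206], TCP at [0.185, -0.545, 0.231] pointing down, gripper open.
Joint ranges: [-2.99, 2.99], [-0.89, 2.07], [0.3, 2.58], [-1.14, 4.28], [0, 2.63], [-3.12, 3.12]. Speed limits (rad/s): [2.57, 2.57, 3.01, 3.14, 3.14, 3.14].

### API

Orientations are given as a unit quaternion [w, x, y, z].
In Python, from bench import ctrl, eyes gives the robot as it stands (ctrl), with the cameras (eyes).
- The arm moves only by the shell command python3 jog.py FILE, which reads ROWS from the file FILE. ROWS is a JSON object whose key "plan" holds a list of rows, 1 to 10 of them, each of 7 numbers: dx, dy, dz in m, then a rotation vector rx, ry, rz in rad, then the opening from 0.0 (shut) to 1.0 (fully open); each row is the pose to reach, as a shift and turn from the pose commanded when the command began, along the tool's axes at that moment; what a row does not reach only later rows make up. A row lasts 1/8 s, in which the tool goes at most 0.0625 m and 0.188 rad, less where a joint would pass 70% of its speed; a pose out of reach is approached as far as the arm can. The fingers move at their own pace and stop on an object; the grip force is fixed at half the most. Time passes only in rows, so rows that do not move let the fingers close. It prints the time, the measured TCP pose, the force, the opening and the grip force at its end. Input that does not fit is refused with a message, and nothing moves.
- ctrl.get_obs(): the state, without advancing time (a new reading comes with each control period).
- eyes.camera(name): name is "scene" or "top" or "wrist"; returns the picture (480x640x3 uint8, blue, green, red); there is no depth.
- eyes.camera_params(name): a dict with "fovy" (degrees; the focal length in pixels is half the picture's height over the tangent of half this angle, whatever the lens; pixels are square), "cx", "cy" (the principal point, pixels), "dist" ([k1, k2, p1, p2, k3] as OpenCV has them; the pictures are not rectified), "view" (4x4, takes a point from world to camera coordinates). Camera axes: x right, y up, looking along -z (the intrinsics and any distortion apply to the point x, -y, -z); pixel columns grow to the right and rows downward; lengths in m; the calibration is good to about 2 mm. A picture is of the moment at which its call begins: read the wrist's pose just before it. camera_params takes no time and is no camera call; for the wrist camera it gives the pose at the moment of the call.
- ctrl.hand_in(): hands the job in; it is judged then, once.
The state is a dict: "time_s": time; "q": joint angles; "dq": joint speeds; "joint_efforts": joint torques, N m; "eef_pos": TCP position; "eef_rot": TCP orientation; "wrist_force": force on the tool from outside, world axes, zero at the start; "torque": the same for the moment, N m; "opening": opening from 0.0 (shut) to 1.0 (fully open); "grasp_force": force on a finger pad.
Only numpy, scipy, OpenCV 4.12 (cv2) and the standard library are available. Lean on these libraries where they do the work, as an engineer would, in place of code of your own. Each camera call takes 0.05 s, during which the arm holds its last target. There are 200 camera calls.

### The job

Turn the three cam levers on the control box's top panel a full quarter turn clockwise, to unlocked, then swing the panel up and over until it leans back open by itself. Then push the isolator paddle inside the box over to the rear, fully on, and leave the panel open. Do not shift or tip the bottle, the crucible or the petri dish.

Things in the scene. Friction and masses are not known exactly. Their poses are not given: they have to be found in the camera images.
- control_box: Painted grey steel control box fixed to the worktop, 150 (x) x 200 (y) x 66 mm high, open at the top, covered by a bare aluminium panel. Origin: centre of its underside; x points from the front (robot side) to the rear hinge, y to the left, z up; it stands level and is turned up to 0.3 rad. A tall oven stands to its left, for world x > 0.53 and y > 0.12.
- panel (a joint): Angle of the access panel, rad: 0 = closed, 1.75 = leaning back on its stop. Aluminium plate 4 mm thick, 172 x 200 mm, 0.2 to 0.4 kg, hinged along the box's rear top edge; closed, its top lies 70 mm above the worktop. It falls shut below about 1.5 rad and falls on open past 1.6.
- panel_lip (a point): Middle of the panel's front edge, on its underside; moves with the panel. The panel is as wide as the box and overhangs the box's front wall by 22 mm as a free lip. Nothing lies under the 22 mm wide lip.
- panel_hinge (a point): Middle of the panel's hinge line (along the box's y), 75 mm behind the box's centre and 66 mm above its underside; fixed to the box.
- cam_left (a joint): The left cam lever's angle, rad: 0 = locked (arm points out to the box's left, +y), 1.57 = unlocked, at its stop (arm points to the rear, +x). It turns clockwise seen from above, takes 0.06 N m, stays where left. It starts between 0 and 0.4. Below about 1.1 its cam hooks under the box's rim and holds the panel. Pivot at x -10, y +60 mm in the box's frame.
- cam_right (a joint): The right cam lever's angle, rad: 0 = locked (arm points out to the box's right, -y), 1.57 = unlocked, at its stop (arm points to the front, -x). It turns clockwise seen from above, takes 0.06 N m, stays where left. It starts between 0 and 0.4. Below about 1.1 its cam hooks under the box's rim and holds the panel. Pivot at x +20, y -60 mm in the box's frame.
- cam_front (a joint): The front cam lever's angle, rad: 0 = locked (arm points out to the front, -x), 1.57 = unlocked, at its stop (arm points to the left, +y). It turns clockwise seen from above, takes 0.06 N m, stays where left. It starts between 0 and 0.4. Below about 1.1 its cam hooks under the box's rim and holds the panel. Pivot at x -35, y 0 mm in the box's frame.
- isolator (a joint): Angle of the isolator's black paddle inside the box, rad: 0 = off (leaning 0.5 rad to the front), 1.0 = on (leaning 0.5 rad to the rear); it stays where it is left, 0.02 N m. The paddle is 8 mm thick, 22 mm wide (y) and 32 mm long, on an axis along y at x +25, y 0, 28 mm above the box's underside.
- isolator_tip (a point): Free end of the isolator paddle, about 56 mm above the box's underside. The box's opening runs from x -49 to +71 and y -74 to +74 mm in the box's frame.
- amber_bottle: Amber glass bottle with black cap, 60 mm across, 122 mm high, standing loose at the right of the box. Origin: centre of its underside. Bystander.
- crucible: Small white crucible, 48 mm across, 32 mm high, loose in front of the box, left of the middle. Origin: centre of its underside. Bystander.
- petri_dish: Clear glass petri dish, 65 mm across, 15 mm high, loose in front of the box, right of the middle. Origin: centre of its underside. Bystander.
- cam_left_pivot (a point): On the left cam lever's axis, at the top of its 16 mm wide hub, 22 mm above the panel's underside.
- cam_left_tip (a point): Tip of the left cam lever's black arm, 38 mm from its pivot, at the height of the arm's top; the arm is 8 mm thick and stands from 5 to 18 mm above the panel's top face.
- cam_right_pivot (a point): On the right cam lever's axis, at the top of its 16 mm wide hub, 22 mm above the panel's underside.
- cam_right_tip (a point): Tip of the right cam lever's black arm, 38 mm from its pivot, at the height of the arm's top; the arm is 8 mm thick and stands from 5 to 18 mm above the panel's top face.
- cam_front_pivot (a point): On the front cam lever's axis, at the top of its 16 mm wide hub, 22 mm above the panel's underside.
- cam_front_tip (a point): Tip of the front cam lever's black arm, 38 mm from its pivot, at the height of the arm's top; the arm is 8 mm thick and stands from 5 to 18 mm above the panel's top face.

How it is judged:
By the outcome, as a careful person would: the job done as asked, in the order asked, and still so for the second after the job is handed in, with the robot touching nothing.
It also fails if it takes over 72 s, if anything falls off the work surface, if the arm or the gripper's body presses on something with over 40 N, if the wrist force passes 120 N, or if a joint passes its speed limit or range.

## Working session

There is one attempt and no reset: what is moved stays moved. The work goes in short steps, Python scripts to look and compute and a shell command to move; the robot and the scene stay as the last step left them, time stands still between calls to the robot, and variables do not carry over. Pictures are saved under pics/ and viewed, at most 10 in all, crops included, and the job is handed in when it is done.

```bash
ls; mkdir -p pics
cat > h.py <<'E'
import numpy as np, cv2
from bench import ctrl, eyes
from scipy.spatial.transform import Rotation as R
def K(p):
    f=240/np.tan(np.radians(p["fovy"])/2); return np.array([[f,0,p["cx"]],[0,f,p["cy"]],[0,0,1.]])
def ray(p,uv):
    n=cv2.undistortPoints(np.array(uv,float).reshape(-1,1,2),K(p),np.array(p["dist"],float)).reshape(-1,2)
    V=np.array(p["view"]); d=np.c_[n[:,0],-n[:,1],-np.ones(len(n))]
    return -V[:3,:3].T@V[:3,3], d@V[:3,:3]
def plane(p,uv,z):
    o,d=ray(p,uv); return o+d*((z-o[2])/d[:,2])[:,None]
def proj(p,X):
    V=np.array(p["view"]); c=np.atleast_2d(X)@V[:3,:3].T+V[:3,3]; c=c*[1,-1,-1]
    return cv2.projectPoints(c,np.zeros(3),np.zeros(3),K(p),np.array(p["dist"],float))[0].reshape(-1,2)
def tri(p1,a,p2,b):
    o1,d1=ray(p1,[a]);o2,d2=ray(p2,[b]);d1=d1[0];d2=d2[0]
    s=np.linalg.lstsq(np.c_[d1,-d2],o2-o1,rcond=None)[0]
    return (o1+s[0]*d1+o2+s[1]*d2)/2, np.linalg.norm(o1+s[0]*d1-o2-s[1]*d2)
def tool():
    o=ctrl.get_obs(); q=np.array(o["eef_rot"]); return np.array(o["eef_pos"]),R.from_quat(q[[1,2,3,0]])
E
python3 - <<'E'
from h import *
for n in("top","scene"):
    p=eyes.camera_params(n);cv2.imwrite(f"pics/{n}0.png",eyes.camera(n));o,d=ray(p,[[320,240]]);print(n,p["fovy"],p["dist"],o,d)
t,r=tool();print(t,r.as_matrix().round(3))
E
```

```text
bench.py
jog.py
pics
top 45.99410067807357 [0.03288403 0.         0.         0.         0.        ] [ 0.49649175 -0.08998797  0.92441981] [[ 0.11876813  0.00238948 -0.99313491]]
scene 53.553583769055415 [0.01711017 0.         0.         0.         0.        ] [ 0.19041671 -0.53037895  0.74371906] [[ 0.42518067  0.49775651 -0.75598158]]
[ 0.18458681 -0.54404892  0.2304739 ] [[ 0.947  0.321 -0.   ]
 [ 0.321 -0.947  0.002]
 [ 0.    -0.002 -1.   ]]
```

View pics/top0.png

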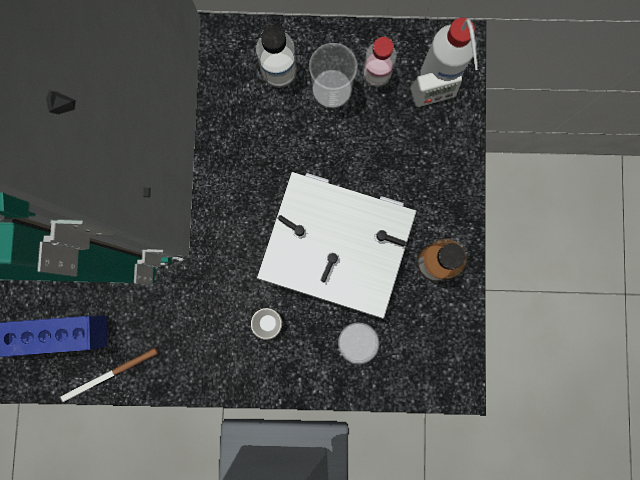

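View pics/scene0.png

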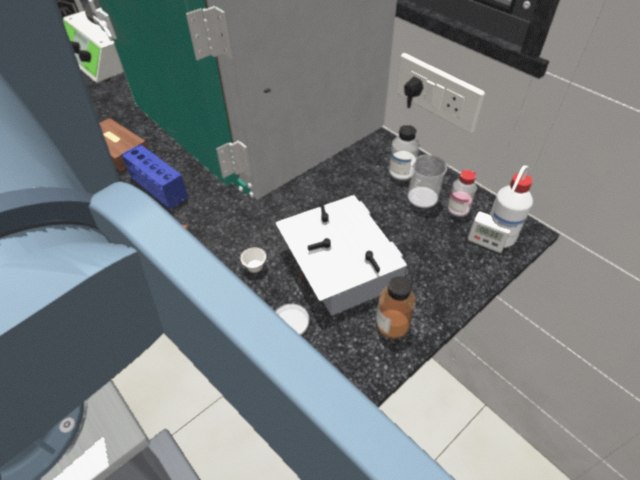

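Top view: panel corners are near (293,173), (415,210), (385,318), (258,277). The hubs are at (299,230), (381,236) and (333,258). The crucible is at (266,323), the petri dish at (358,343) and the bottle at (442,260). The scene view shows the panel and its levers too.

```bash
cat > box.py <<'E'
from h import *
def box(im,p,z=.07):
    g=cv2.cvtColor(im,cv2.COLOR_BGR2GRAY); m=(g>185).astype(np.uint8)
    m=cv2.morphologyEx(m,cv2.MORPH_CLOSE,np.ones((3,3)))
    cs=cv2.findContours(m,cv2.RETR_EXTERNAL,cv2.CHAIN_APPROX_NONE)[0]
    c=max([c for c in cs if cv2.pointPolygonTest(c,(345.,225.),False)>=0 or cv2.contourArea(c)>5000],key=cv2.contourArea)
    return m,c
E
python3 - <<'E'
from box import *
pt,ps=eyes.camera_params("top"),eyes.camera_params("scene")
im,sc=cv2.imread("pics/top0.png"),cv2.imread("pics/scene0.png")
m,c=box(im,pt)
print(cv2.contourArea(c),cv2.boundingRect(c))
X=plane(pt,c.reshape(-1,2),.07)[:,:2].astype(np.float32)
r=cv2.minAreaRect(X);print("panel rect",r, cv2.boxPoints(r))
# dark blobs inside the panel, both views
def levers(im,roi,thr=90):
    g=cv2.cvtColor(im,cv2.COLOR_BGR2GRAY);k=np.zeros_like(g);cv2.fillConvexPoly(k,np.array(roi),1)
    n,l,s,ce=cv2.connectedComponentsWithStats(((g<thr)&(k>0)).astype(np.uint8))
    for i in range(1,n):
        if s[i,4]<25: continue
        ys,xs=np.where(l==i);P=np.c_[xs,ys].astype(float);C=P.mean(0);v=np.linalg.svd(P-C,full_matrices=False)[2][0]
        t=(P-C)@v;print("lever",s[i,4],C.round(1),(C+v*t.min()).round(1),(C+v*t.max()).round(1))
levers(im,[(295,178),(411,212),(383,313),(262,275)])
levers(sc,[(282,222),(352,202),(400,262),(328,292)])
# bystanders on table
for n,uv,z in(("cruc",[266,323],.032),("petri",[358,343],.015),("bottlecap",[452,255],.122)):print(n,plane(pt,[uv],z))
for a,b in (((293,173),(352,199)),((258,277),(278,222)),((385,318),(330,291)),((415,210),(405,261)),((452,255),(400,287))):print("tri",tri(pt,a,ps,b))
E
```

```text
14212.5 (257, 172, 158, 146)
panel rect ((0.5963574051856995, -0.11386647820472717), (0.19873270392417908, 0.1758982539176941), 74.02200317382812) [[ 0.48445356 -0.18518446]
 [ 0.65355647 -0.23360366]
 [ 0.70826125 -0.04254849]
 [ 0.53915834  0.0058707 ]]
lever 170 [293.4 226.5] [280.7 217.8] [303.4 233.4]
lever 190 [388.3 237.9] [376.2 233.4] [402.6 243.3]
lever 176 [329.2 265.3] [334.3 253.6] [322.2 281.1]
lever 55 [324.1 216.4] [322.8 210. ] [325.1 221.2]
lever 120 [320.3 244.8] [329.4 242.4] [308.  248.1]
lever 103 [371.5 260.4] [366.5 252.3] [378. 271.]
cruc [[ 0.47015684 -0.00701555  0.032     ]]
petri [[ 0.4421255  -0.15273922  0.015     ]]
bottlecap [[ 0.57615665 -0.27653726  0.122     ]]
tri (array([ 0.70159477, -0.0411055 ,  0.05797277]), np.float64(0.006096599739926744))
tri (array([0.5401601 , 0.00408777, 0.0684856 ]), np.float64(0.0006539418217327411))
tri (array([ 0.48979532, -0.19091192,  0.09035134]), np.float64(0.014928770851604246))
tri (array([ 0.6467974 , -0.23003945,  0.07542024]), np.float64(0.002751511384747068))
tri (array([ 0.575666  , -0.27746464,  0.11297679]), np.float64(0.00354079047706967))
```

```bash
echo '{"plan": [[0.26,-0.14,-0.07,0,0,0.3,0],[0.26,-0.14,-0.07,0,0,0.3,0],[0.26,-0.14,-0.07,0,0,0.3,0],[0.26,-0.14,-0.07,0,0,0.3,0],[0.26,-0.14,-0.07,0,0,0.3,0],[0.519,-0.281,-0.07,0,0,0.606,0],[0.519,-0.281,-0.07,0,0,0.606,0],[0.519,-0.281,-0.07,0,0,0.606,0],[0.519,-0.281,-0.07,0,0,0.606,0],[0.519,-0.281,-0.07,0,0,0.606,0]]}' > m.json && python3 jog.py m.json
python3 - <<'E'
from h import *
t,r=tool();print(t,r.as_matrix().round(3));p=eyes.camera_params("wrist");im=eyes.camera("wrist");cv2.imwrite("pics/w0.png",im)
np.save("w0.npy",np.array(p["view"]));print(ray(p,[[320,240]]),p["fovy"],np.round(ctrl.get_obs()["q"],2))
E
```

```text
time_s: 1.35
eef_pos: [0.587, -0.1097, 0.3008]
eef_rot: [-0.0, 0.99, -0.139, -0.0]
wrist_force: [-0.3, -0.6, 0.3]
opening: -0.002
grasp_force: 0.0
[ 0.5869909  -0.10965347  0.3008205 ] [[ 0.962 -0.275 -0.001]
 [-0.275 -0.962  0.   ]
 [-0.001 -0.    -1.   ]]
(array([ 0.65250941, -0.12786822,  0.44420851]), array([[-0.25934921,  0.0939631 , -0.96137823]])) 67.5511360610462 [-0.38  0.18  1.46  0.    1.49  1.47]
```

View pics/w0.png

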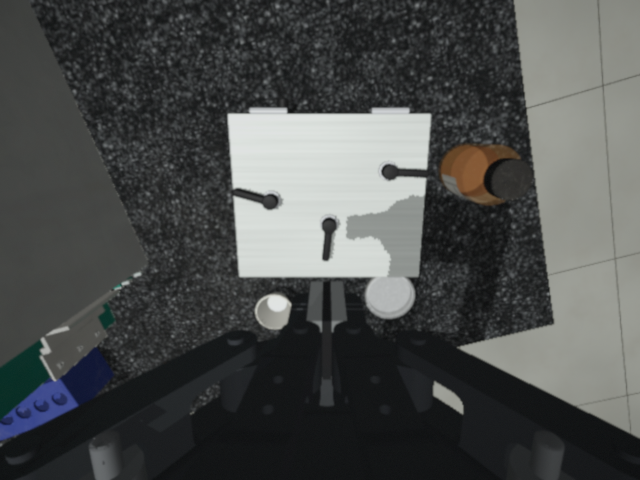

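The wrist view shows panel corners (228,113), (431,114), (422,277), (239,277). Hubs are at (270,201), (390,172), (330,226) and lever tips at about (233,192), (433,173), (327,260). Combining views.

Run:
```python
from h import *
w=eyes.camera_params("wrist");w["view"]=np.load("w0.npy");pt,ps=eyes.camera_params("top"),eyes.camera_params("scene")
C=plane(w,[(228,113),(431,114),(422,277),(239,277)],.07);print("corners",C.round(4).tolist())
print("sizes",[np.linalg.norm(C[i]-C[i-1]).round(4) for i in range(4)])
for a,b in(((228,113),(293,173)),((431,114),(415,210)),((422,277),(385,318)),((239,277),(258,277)),((270,201),(299,230)),((390,172),(381,236)),((330,226),(333,258))):
    X,e=tri(w,a,pt,b);print("tri",X.round(4),round(e,4))
f=(C[2]+C[3])/2; ey=C[3]-C[2]+C[0]-C[1];ey/=np.linalg.norm(ey);ex=np.array([ey[1],-ey[0],0]);o=f+.097*ex;o[2]=0
o2=(C[0]+C[1])/2-.075*ex;print("yaw",np.arctan2(ex[1],ex[0]),"origin",o,o2[:2])
B=np.c_[ex,ey,[0,0,1]]
print("hubs box",((plane(w,[(270,201),(390,172),(330,226)],.088)-o)@B*1000).round(1).tolist())
print("tips box",((plane(w,[(233,192),(433,173),(327,260)],.088)-o)@B*1000).round(1).tolist())
for n,uv,z in(("cruc",[266,323],.032),("petri",[358,343],.015),("bottle",[452,255],.122)):print(n,((plane(pt,[uv],z)-o)@B*1000).round(1))
print("tcp box",((tool()[0]-o)@B*1000).round(1)); np.savez("box.npz",o=o,B=B)
```

```text
corners [[0.701, -0.0405, 0.07], [0.6454, -0.2321, 0.07], [0.4793, -0.1887, 0.07], [0.535, 0.0076, 0.07]]
sizes [np.float64(0.1727), np.float64(0.1994), np.float64(0.1717), np.float64(0.204)]
tri [ 0.6987 -0.0439  0.0829] 0.0013
tri [ 0.646  -0.2289  0.0838] 0.0015
tri [ 0.4837 -0.1874  0.0795] 0.0004
tri [0.5392 0.0027 0.0833] 0.0001
tri [ 0.6099 -0.0568  0.0924] 0.0008
tri [ 0.6046 -0.1781  0.091 ] 0.0006
tri [ 0.5696 -0.1077  0.0952] 0.0004
yaw -0.2794908921433404 origin [ 0.60040956 -0.11731483  0.        ] [ 0.60108552 -0.11559485]
hubs box [[-8.5, 61.1, 88.0], [20.4, -57.5, 88.0], [-34.1, 0.9, 88.0]]
tips box [[0.4, 97.5, 88.0], [19.4, -99.5, 88.0], [-70.8, 3.9, 88.0]]
cruc [[-155.6   70.1   32. ]]
petri [[-142.4  -77.7   15. ]]
bottle [[  20.6 -159.7  122. ]]
tcp box [-13.6   8.9 300.6]
```

```bash
cat > st.py <<'E'
from h import *
O=np.array([.602,-.1165,0]);a=-.2795;c,s=np.cos(a),np.sin(a);B=np.array([[c,-s,0],[s,c,0],[0,0,1.]])
def st():
    o=ctrl.get_obs();t,r=tool();print("box mm",((t-O)@B*1000).round(1),"F box",(np.array(o["wrist_force"])@B).round(1),"zaxis",(r.as_matrix()[:,2]@B).round(2),"xaxis",(r.as_matrix()[:,0]@B).round(2),round(o["time_s"],2))
E
echo '{"plan": [[-0.05,0.028,0.06,0,0,0,0],[-0.05,0.028,0.12,0,0,0,0],[-0.05,0.028,0.18,0,0,0,0],[-0.05,0.028,0.221,0,0,0,0],[-0.05,0.028,0.221,0,0,0,0]]}' > m.json && python3 jog.py m.json
python3 -c "from st import *;st()"
echo '{"plan": [[-0.05,0,0,0,0,0,0]]}' > m.json && python3 jog.py m.json --help 2>/dev/null | head -0
python3 -c "from st import *;st()"
```

```text
box mm [-113.6  -28.8   82.2] F box [-1.   0.   1.5] zaxis [ 0. -0. -1.] xaxis [1. 0. 0.] 2.15
```

```bash
echo '{"plan": [[0.05,0,0,0,0,0,0],[0.05,-0.01,0,0,0,0,0],[0.05,-0.021,0,0,0,0,0],[0.052,-0.03,0,0,0,0,0],[0.054,-0.037,0,0,0,0,0],[0.058,-0.044,0,0,0,0,0],[0.062,-0.05,0,0,0,0,0],[0.066,-0.054,0,0,0,0,0],[0.067,-0.054,0,0,0,0,0]]}' > m.json && python3 jog.py m.json
python3 - <<'E'
from st import *
st();cv2.imwrite("pics/w1.png",eyes.camera("wrist"))
E
```

```text
time_s: 3.28
eef_pos: [0.561, -0.0766, 0.0798]
eef_rot: [-0.001, 0.99, -0.139, -0.001]
wrist_force: [-4.9, 3.3, 1.5]
opening: 0.004
grasp_force: 2.7
box mm [-50.4  27.   79.8] F box [-5.6  1.9  1.5] zaxis [-0.  0. -1.] xaxis [ 1.  0. -0.] 3.27
```

View pics/w1.png

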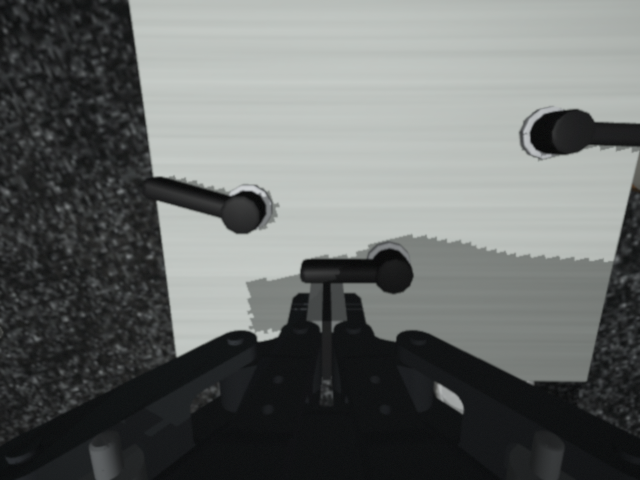

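The front lever (hub (393,270), arm to (303,270)) now lies crosswise, at or near its stop. I'll press slightly to confirm.

```bash
echo '{"plan": [[0.003,0,0,0,0,0,0],[0.003,0,0,0,0,0,0]]}' > m.json && python3 jog.py m.json; python3 -c "from st import *;st()"
echo '{"plan": [[-0.01,0,-0.01,0,0,0,0],[-0.01,-0.02,-0.04,0,0,0,0],[0.014,-0.064,-0.04,0,0,0,0],[0.014,-0.064,-0.02,0,0,0,0],[0.014,-0.064,0,0,0,0,0],[0.014,-0.064,0,0,0,0,0]]}' > m.json && python3 jog.py m.json; python3 -c "from st import *;st()"
```

```text
time_s: 3.58
eef_pos: [0.5613, -0.0767, 0.0795]
eef_rot: [-0.001, 0.99, -0.139, -0.004]
wrist_force: [-12.1, 5.2, 7.1]
opening: -0.0
grasp_force: 6.7
box mm [-50.1  27.1  79.5] F box [-13.    1.7   7.1] zaxis [-0.01  0.   -1.  ] xaxis [ 1.    0.   -0.01] 3.58
time_s: 4.32
eef_pos: [0.5927, -0.0212, 0.0773]
eef_rot: [-0.0, 0.99, -0.14, -0.003]
wrist_force: [0.1, -0.6, -0.0]
opening: 0.001
grasp_force: 0.0
box mm [-35.3  89.   77.3] F box [ 0.2 -0.5 -0. ] zaxis [-0.01 -0.   -1.  ] xaxis [ 1.   -0.   -0.01] 4.33
```

```bash
echo '{"plan": [[0.01,0,0,0,0,0,0],[0.018,0,0,0,0,0,0],[0.028,0.001,0,0,0,0,0],[0.038,0.005,0,0,0,0,0],[0.046,0.011,0,0,0,0,0],[0.051,0.017,0,0,0,0,0],[0.052,0.021,0,0,0,0,0],[0.052,0.023,0,0,0,0,0],[0.052,0.025,0,0,0,0,0]]}' > m.json && python3 jog.py m.json; python3 -c "from st import *;st()"
```

```text
time_s: 5.45
eef_pos: [0.641, -0.0554, 0.0815]
eef_rot: [-0.003, 0.99, -0.139, 0.002]
wrist_force: [5.6, 20.0, 3.8]
opening: -0.001
grasp_force: 12.0
box mm [20.6 69.5 81.5] F box [-0.1 20.8  3.8] zaxis [ 0.    0.01 -1.  ] xaxis [1. 0. 0.] 5.45
```

```bash
echo '{"plan": [[0,-0.01,0,0,0,0,0],[0,-0.01,-0.05,0,0,0,0],[0.022,0.05,-0.05,0,0,0,0],[0.022,0.11,-0.05,0,0,0,0],[0.022,0.159,-0.05,0,0,0,0],[0.022,0.159,-0.025,0,0,0,0],[0.022,0.159,0,0,0,0,0],[0.022,0.159,0,0,0,0,0]]}' > m.json && python3 jog.py m.json; python3 -c "from st import *;st()"
echo '{"plan": [[-0.01,0,0,0,0,0,0],[-0.018,0,0,0,0,0,0],[-0.028,-0.001,0,0,0,0,0],[-0.038,-0.005,0,0,0,0,0],[-0.046,-0.011,0,0,0,0,0],[-0.051,-0.017,0,0,0,0,0],[-0.052,-0.021,0,0,0,0,0],[-0.052,-0.023,0,0,0,0,0],[-0.052,-0.025,0,0,0,0,0]]}' > m.json && python3 jog.py m.json; python3 -c "from st import *;st()"
```

```text
time_s: 6.45
eef_pos: [0.6143, -0.2181, 0.0778]
eef_rot: [-0.001, 0.99, -0.139, -0.002]
wrist_force: [-0.4, 0.0, 0.4]
opening: -0.0
grasp_force: 0.0
box mm [ 39.8 -94.3  77.8] F box [-0.4 -0.1  0.4] zaxis [-0.  0. -1.] xaxis [ 1. -0. -0.] 6.45
time_s: 7.58
eef_pos: [0.5722, -0.1809, 0.0813]
eef_rot: [0.001, 0.99, -0.139, -0.0]
wrist_force: [-4.6, -9.1, 8.6]
opening: -0.0
grasp_force: 8.7
box mm [-10.8 -70.1  81.3] F box [ -1.9 -10.    8.6] zaxis [-0. -0. -1.] xaxis [ 1.  0. -0.] 7.58
```

```bash
echo '{"plan": [[0,0.012,0,0,0,0,0],[0,0.012,-0.06,0,0,0,0],[-0.05,-0.03,-0.08,0,0.15,0,0],[-0.1,-0.067,-0.08,0,0.33,0,0],[-0.12,-0.067,-0.07,0,0.5,0,0],[-0.12,-0.067,-0.06,0,0.65,0,0],[-0.12,-0.067,-0.06,0,0.785,0,0],[-0.12,-0.067,-0.06,0,0.785,0,0]]}' > m.json && python3 jog.py m.json
python3 - <<'E'
from st import *
st();cv2.imwrite("pics/w2.png",eyes.camera("wrist"));cv2.imwrite("pics/s2.png",eyes.camera("scene"));cv2.imwrite("pics/both2.png",cv2.resize(np.hstack([cv2.imread("pics/w2.png"),cv2.imread("pics/s2.png")]),(800,300)))
E
```

```text
time_s: 8.57
eef_pos: [0.4735, -0.0805, 0.1379]
eef_rot: [0.052, 0.915, -0.129, 0.378]
wrist_force: [0.9, 0.2, 0.5]
opening: -0.002
grasp_force: 0.0
box mm [-133.4   -0.9  137.9] F box [0.8 0.4 0.5] zaxis [ 0.71  0.   -0.71] xaxis [ 0.71 -0.    0.71] 8.57
```

View pics/both2.png

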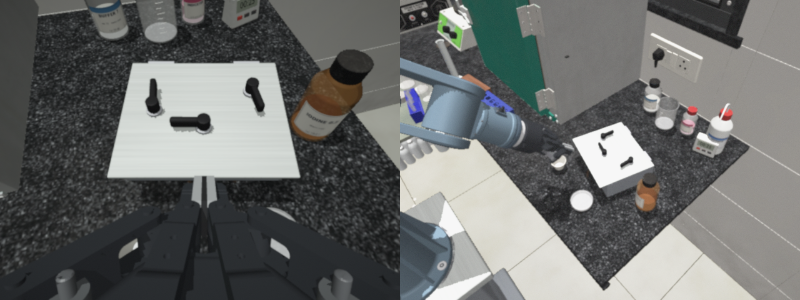

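All three levers look turned in this view, with the left at hub (152,103), the front at (204,122) and the right at (252,85). The right one looks a little short, so I'll measure the angles.

```bash
cat > lev.py <<'E'
from st import *
def lev(im,p,z=.081):
    g=cv2.cvtColor(im,cv2.COLOR_BGR2GRAY)
    C=np.array([[-90,-92,70],[-90,92,70],[70,92,70],[70,-92,70]])/1000@B.T+O
    k=np.zeros_like(g);cv2.fillConvexPoly(k,proj(p,C).round().astype(int),1)
    n,l,s,ce=cv2.connectedComponentsWithStats(((g<80)&(k>0)).astype(np.uint8))
    for i in range(1,n):
        if s[i,4]<60: continue
        ys,xs=np.where(l==i);X=((plane(p,np.c_[xs,ys],z)-O)@B)[:,:2]*1000
        C=X.mean(0);v=np.linalg.svd(X-C,full_matrices=False)[2][0];t=(X-C)@v
        print(s[i,4],"c",C.round(1),"ends",(C+v*t.min()).round(1),(C+v*t.max()).round(1),"dir deg",np.degrees(np.arctan2(v[1],v[0])).round(1))
E
python3 - <<'E'
from lev import *
lev(cv2.imread("pics/w2.png"),eyes.camera_params("wrist"))
print(); lev(eyes.camera("top"),eyes.camera_params("top"))
E
```

```text
847 c [  7.4 -61.6] ends [ 32.7 -58. ] [-20.5 -65.6] dir deg -171.9
765 c [-0.1 62. ] ends [32.  65.9] [-23.1  59.3] dir deg -173.2
1121 c [-35.4  13.7] ends [-35.6  -5.9] [-35.1  39. ] dir deg 89.3

174 c [ 4.4 61.4] ends [30.1 63.6] [-15.1  59.7] dir deg -175.0
185 c [ 10.4 -62. ] ends [ 30.3 -58.1] [-14.6 -66.9] dir deg -168.9
187 c [-32.9  12.5] ends [-33.   37.3] [-32.9  -6.3] dir deg -89.9
```

Left is about 0.1 rad short and right about 0.17 rad short. They probably rebounded when released from a hard push. I'll re-push gently and release slowly.

```bash
echo '{"plan": [[0.03,0.03,0.03,0,-0.18,0,0],[0.06,0.06,0.06,0,-0.36,0,0],[0.085,0.086,0.085,0,-0.54,0,0],[0.085,0.086,0.085,0,-0.72,0,0],[0.085,0.086,0.085,0,-0.785,0,0],[0.085,0.086,0.085,0,-0.785,0,0]]}' > m.json && python3 jog.py m.json; python3 -c "from st import *;st()"
echo '{"plan": [[0,0,0.03,0,0,0,0],[0,0,0.06,0,0,0,0],[0,-0.004,0.06,0,0,0,0],[0,-0.008,0.06,0,0,0,0],[0,-0.011,0.06,0,0,0,0],[0,-0.013,0.06,0,0,0,0],[0,-0.015,0.06,0,0,0,0],[0,-0.016,0.06,0,0,0,0]]}' > m.json && python3 jog.py m.json; python3 -c "from st import *;st()"
```

```text
time_s: 9.48
eef_pos: [0.5686, -0.1989, 0.1396]
eef_rot: [0.001, 0.99, -0.139, -0.001]
wrist_force: [0.3, 0.3, -0.4]
opening: 0.001
grasp_force: 0.0
box mm [ -9.4 -88.4 139.6] F box [ 0.2  0.3 -0.4] zaxis [-0. -0. -1.] xaxis [ 1. -0. -0.] 9.47
time_s: 10.48
eef_pos: [0.5726, -0.1833, 0.0813]
eef_rot: [0.001, 0.99, -0.139, 0.001]
wrist_force: [-1.6, -2.0, 5.1]
opening: 0.001
grasp_force: 3.6
box mm [ -9.8 -72.4  81.3] F box [-1.  -2.4  5.1] zaxis [ 0. -0. -1.] xaxis [1. 0. 0.] 10.47
```

```bash
for i in 1; do :; done; echo '{"plan": [[0,-0.001,0,0,0,0,0],[0,-0.001,0,0,0,0,0],[0,-0.001,0,0,0,0,0]]}' > m.json && python3 jog.py m.json >/dev/null; python3 -c "from st import *;st()"
echo '{"plan": [[0,-0.001,0,0,0,0,0],[0,-0.001,0,0,0,0,0],[0,-0.001,0,0,0,0,0]]}' > m.json && python3 jog.py m.json >/dev/null; python3 -c "from st import *;st()"
echo '{"plan": [[0,-0.001,0,0,0,0,0],[0,-0.001,0,0,0,0,0],[0,-0.001,0,0,0,0,0]]}' > m.json && python3 jog.py m.json >/dev/null
python3 - <<'E'
from lev import *
st();p=eyes.camera_params("top");lev(eyes.camera("top"),p)
im=eyes.camera("wrist");cv2.imwrite("pics/w3.png",im)
E
```

```text
box mm [ -9.8 -71.4  81.3] F box [-1.5 -1.9  6.2] zaxis [ 0. -0. -1.] xaxis [1. 0. 0.] 10.85
box mm [ -9.8 -70.5  81.3] F box [-1.1 -2.4  6.1] zaxis [ 0. -0. -1.] xaxis [1. 0. 0.] 11.22
box mm [ -9.8 -70.3  81.4] F box [-1.8 -5.1  6.5] zaxis [ 0. -0. -1.] xaxis [1. 0. 0.] 11.6
145 c [ 6.5 61.3] ends [30.  63.9] [-15.  59.] dir deg -173.8
619 c [-10.  -57.6] ends [-29.3 -91.4] [  8.6 -24.9] dir deg 60.3
70 c [-32.7  26.4] ends [-32.8  37.3] [-32.6  15.5] dir deg -89.4
```

View pics/w3.png

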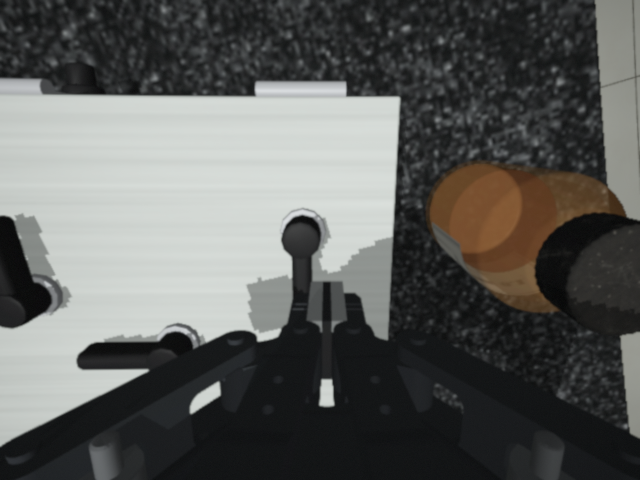

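The right arm now points straight to the front, at (301,240) to (302,290) in the image, and the force rises at its stop. Releasing slowly, then I'll do the left one.

```bash
echo '{"plan": [[0,0.001,0,0,0,0,0],[0,0.002,0,0,0,0,0],[0,0.003,0,0,0,0,0],[0,0.005,0,0,0,0,0],[0,0.009,0,0,0,0,0],[0,0.012,-0.03,0,0,0,0],[0.01,0.01,-0.06,0,0,0,0],[0.03,-0.05,-0.06,0,0,0,0],[0.03,-0.11,-0.06,0,0,0,0],[0.03,-0.151,-0.06,0,0,0,0]]}' > m.json && python3 jog.py m.json >/dev/null; python3 -c "from st import *;st()"
echo '{"plan": [[0,0,0.03,0,0,0,0],[0,0,0.06,0,0,0,0],[0,0.004,0.06,0,0,0,0],[0,0.008,0.06,0,0,0,0],[0,0.01,0.06,0,0,0,0],[0,0.012,0.06,0,0,0,0],[0,0.013,0.06,0,0,0,0],[0,0.014,0.06,0,0,0,0],[0,0.014,0.06,0,0,0,0]]}' > m.json && python3 jog.py m.json >/dev/null; python3 -c "from st import *;st()"
echo '{"plan": [[0,0.001,0,0,0,0,0],[0,0.001,0,0,0,0,0],[0,0.001,0,0,0,0,0]]}' > m.json && python3 jog.py m.json >/dev/null; python3 -c "from st import *;st()"
```

```text
box mm [ 19.1  84.9 140. ] F box [ 0.9  0.6 -0.5] zaxis [-0.  0. -1.] xaxis [ 1.  0. -0.] 12.95
box mm [20.8 70.  82.1] F box [1.2 8.8 2.1] zaxis [ 0.  0. -1.] xaxis [1. 0. 0.] 14.07
box mm [20.8 69.9 82.1] F box [ 0.6 12.4  2.1] zaxis [ 0.  0. -1.] xaxis [1. 0. 0.] 14.45
```

```bash
echo '{"plan": [[0,-0.001,0,0,0,0,0],[0,-0.002,0,0,0,0,0],[0,-0.003,0,0,0,0,0],[0,-0.004,0,0,0,0,0],[0,-0.006,0,0,0,0,0],[0,-0.01,0,0,0,0,0],[0,-0.01,-0.04,0,0,0,0],[-0.04,0,-0.08,0,0.15,0,0],[-0.09,0.03,-0.08,0,0.33,0,0],[-0.15,0.0675,-0.06,0,0.5,0,0]]}' > m.json && python3 jog.py m.json >/dev/null; python3 -c "from st import *;st()"
python3 - <<'E'
from lev import *
lev(eyes.camera("top"),eyes.camera_params("top"))
E
```

```text
box mm [-115.3    7.9  146.8] F box [ 0.8 -0.8  0.6] zaxis [ 0.48  0.   -0.88] xaxis [0.88 0.   0.48] 15.7
173 c [ 4.3 61.8] ends [29.6 65. ] [-15.1  59.4] dir deg -172.8
182 c [ 10.  -61.2] ends [ 30.1 -58.5] [-15.5 -64.7] dir deg -172.2
187 c [-32.9  12.5] ends [-33.   37.3] [-32.9  -6.3] dir deg -89.9
```

Run:
```python
from st import *
p=eyes.camera_params("wrist");im=eyes.camera("wrist");im=eyes.camera("wrist");p=eyes.camera_params("wrist");np.save("w4.npy",np.array(p["view"]))
# rectified panel view at arm-top height z=.088, 4 px/mm... lines parallel to box axes appear straight
gx,gy=np.meshgrid(np.arange(-90,90,.25),np.arange(-100,100,.25),indexing="ij")
X=np.stack([-gx,-gy,np.full_like(gx,88)],-1).reshape(-1,3)/1000@B.T+O
uv=proj(p,X).reshape(gx.shape+(2,)).astype(np.float32)
r=cv2.remap(im,uv[...,0],uv[...,1],cv2.INTER_LINEAR);cv2.imwrite("pics/rect4.png",cv2.resize(r,(800,720))[:600]);print(r.shape)
```

```text
(720, 800, 3)
```

View pics/rect4.png

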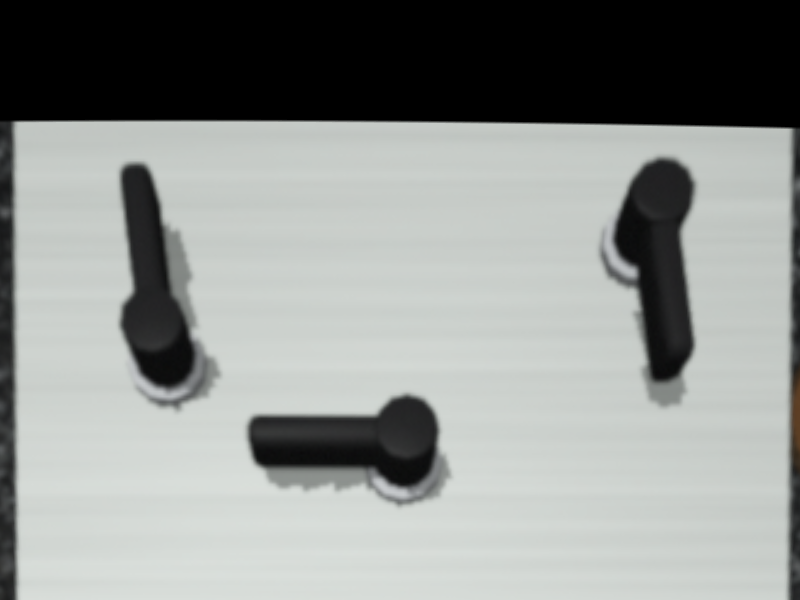

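In this rectified view the front lever is exact, with its arm level at y≈440. The left (hub (152,320), tip (135,172)) and the right (hub (663,190), tip (675,345)) sit about 0.1 rad short. The front was pushed with the pads' edge face, so I'll turn the gripper 90° and finish the other two the same way.

```bash
echo '{"plan": [[0.04,-0.03,0.02,0,-0.15,0,0],[0.08,-0.06,0.05,0,-0.33,0,0],[0.118,-0.088,0.071,0,-0.5,0,0],[0.118,-0.088,0.071,0,-0.5,0,0]]}' > m.json && python3 jog.py m.json >/dev/null; python3 -c "from st import *;st()"
echo '{"plan": [[0,0,0,0,0,-0.18,0],[0,0,0,0,0,-0.36,0],[0,0,0,0,0,-0.54,0],[0,0,0,0,0,-0.72,0],[0,0,0,0,0,-0.9,0],[0,0,0,0,0,-1.08,0],[0,0,0,0,0,-1.26,0],[0,0,0,0,0,-1.44,0],[0,0,0,0,0,-1.571,0],[0,0,0,0,0,-1.571,0]]}' > m.json && python3 jog.py m.json >/dev/null; python3 -c "from st import *;st();print(ctrl.get_obs()['q'])"
```

```text
box mm [ 26.1  97.8 133.4] F box [-1.2  0.  -1.4] zaxis [-0.02  0.   -1.  ] xaxis [ 1.    0.   -0.02] 16.35
box mm [ 21.   96.6 138.4] F box [-0.7  0.1  0.2] zaxis [-0.01  0.   -1.  ] xaxis [-0.  1.  0.] 17.6
[-0.22891122  0.43872278  1.47346276  0.00235178  1.24097458  0.04938834]
```

```bash
echo '{"plan": [[0,0,0.03,0,0,0,0],[0,0,0.058,0,0,0,0],[-0.008,0,0.058,0,0,0,0],[-0.014,0,0.058,0,0,0,0],[-0.017,0,0.058,0,0,0,0],[-0.019,0,0.058,0,0,0,0],[-0.021,0,0.058,0,0,0,0],[-0.022,0,0.058,0,0,0,0],[-0.022,0,0.058,0,0,0,0]]}' > m.json && python3 jog.py m.json >/dev/null; python3 -c "from st import *;st()"
echo '{"plan": [[-0.001,0,0,0,0,0,0],[-0.001,0,0,0,0,0,0]]}' > m.json && python3 jog.py m.json >/dev/null; python3 -c "from st import *;st()"
echo '{"plan": [[-0.001,0,0,0,0,0,0],[-0.001,0,0,0,0,0,0]]}' > m.json && python3 jog.py m.json >/dev/null
python3 - <<'E'
from lev import *
st();im=eyes.camera("top");p=eyes.camera_params("top")
lev(im,p)
E
```

```text
box mm [21.4 75.4 80.2] F box [-0.7  1.7  1. ] zaxis [-0.01  0.   -1.  ] xaxis [-0.  1.  0.] 18.73
box mm [21.4 74.8 80.1] F box [2.3 3.8 1. ] zaxis [-0.01  0.   -1.  ] xaxis [-0.  1.  0.] 18.98
box mm [21.4 74.6 80.2] F box [0.2 8.  0.7] zaxis [-0.01  0.   -1.  ] xaxis [-0.  1.  0.] 19.23
247 c [37.3 78.3] ends [28.7 94.3] [46.6 60.7] dir deg -62.0
534 c [-12.5  21.1] ends [68.5 24.5] [-89.6  17.9] dir deg -177.6
613 c [ 1.7 76.3] ends [35.5 68.1] [-28.3  83.6] dir deg 166.4
193 c [ 10.2 -61. ] ends [ 30.6 -58.4] [-15.5 -64.3] dir deg -172.6
```

```bash
echo '{"plan": [[0.001,0,0,0,0,0,0],[0.002,0,0,0,0,0,0],[0.003,0,0,0,0,0,0],[0.004,0,0,0,0,0,0],[0.007,0,0,0,0,0,0],[0.011,0,-0.02,0,0,0,0],[0.011,0,-0.06,0,0,0,0],[-0.05,-0.01,-0.06,0,0,0,0],[-0.11,-0.031,-0.06,0,0,0,0],[-0.168,-0.031,-0.06,0,0,0,0]]}' > m.json && python3 jog.py m.json >/dev/null
python3 - <<'E'
from lev import *
st();p=eyes.camera_params("wrist")
im=eyes.camera("wrist");cv2.imwrite("pics/w5.png",im);lev(im,p,.088)
E
```

```text
box mm [ -9.1 -95.9 142. ] F box [ 0.3 -0.2  0. ] zaxis [-0.01  0.   -1.  ] xaxis [-0.  1.  0.] 20.52
1830 c [-35.3  12.6] ends [-35.4  36.1] [-35.2  -7.9] dir deg -89.7
1365 c [  6.5 -60. ] ends [ 26.1 -57.5] [-18.2 -63.3] dir deg -172.5
```

```bash
echo '{"plan": [[0,0,0.03,0,0,0,0],[0,0,0.06,0,0,0,0],[0.008,0,0.061,0,0,0,0],[0.014,0,0.061,0,0,0,0],[0.017,0,0.061,0,0,0,0],[0.019,0,0.061,0,0,0,0],[0.021,0,0.061,0,0,0,0],[0.022,0,0.061,0,0,0,0],[0.022,0,0.061,0,0,0,0]]}' > m.json && python3 jog.py m.json >/dev/null; python3 -c "from st import *;st()"
echo '{"plan": [[0.001,0,0,0,0,0,0],[0.001,0,0,0,0,0,0]]}' > m.json && python3 jog.py m.json >/dev/null; python3 -c "from st import *;st()"
echo '{"plan": [[0.001,0,0,0,0,0,0],[0.001,0,0,0,0,0,0]]}' > m.json && python3 jog.py m.json >/dev/null; python3 -c "from st import *;st()"
```

```text
box mm [ -8.5 -74.6  80.4] F box [-1.8 -8.3  2.7] zaxis [-0.01 -0.   -1.  ] xaxis [-0.  1. -0.] 21.7
box mm [ -8.5 -74.5  80.4] F box [ -2.1 -10.8   3.8] zaxis [-0.01 -0.   -1.  ] xaxis [-0.  1. -0.] 21.95
box mm [ -8.5 -74.4  80.4] F box [ -1.8 -13.6   3.4] zaxis [-0.01 -0.   -1.  ] xaxis [-0.  1. -0.] 22.2
```

```bash
echo '{"plan": [[-0.001,0,0,0,0,0,0],[-0.002,0,0,0,0,0,0],[-0.003,0,0,0,0,0,0],[-0.004,0,0,0,0,0,0],[-0.007,0,0,0,0,0,0],[-0.011,0,-0.02,0,0,0,0],[-0.011,0,-0.06,0,0,0,0],[0.03,-0.04,-0.08,0,0,0,0],[0.06,-0.09,-0.1,0,0,0,0],[0.0715,-0.121,-0.1,0,0,0,0]]}' > m.json && python3 jog.py m.json >/dev/null; python3 -c "from st import *;st()"
echo '{"plan": [[0,0,0,0,0,0.18,0],[0,0,0,0,0,0.36,0],[0,0,0,0,0,0.54,0],[0,0,0,0,0,0.72,0],[0,0,0,0,0,0.9,0],[0,0,0,0,0,1.08,0],[0,0,0,0,0,1.26,0],[0,0,0,0,0,1.44,0],[0,0,0,0,0,1.571,0],[0,0,0,0,0,1.571,0]]}' > m.json && python3 jog.py m.json >/dev/null
python3 - <<'E'
from lev import *
st();p=eyes.camera_params("wrist");im=eyes.camera("wrist");lev(im,p,.088);lev(eyes.camera("top"),eyes.camera_params("top"),.088)
E
```

```text
box mm [-130.     1.8  183.5] F box [ 0.  -1.2 -0.7] zaxis [-0.01  0.   -1.  ] xaxis [-0.  1.  0.] 23.45
box mm [-129.     0.4  181.9] F box [ 0.4 -0.4  0.4] zaxis [-0.01  0.   -1.  ] xaxis [ 1.    0.   -0.01] 24.7
1221 c [-5.  59.4] ends [12.6 59.8] [-20.3  59. ] dir deg -178.6
1011 c [ -2.  -57.5] ends [ 13.1 -57.2] [-20.  -57.9] dir deg -178.7
1160 c [-36.4  13.1] ends [-36.3  -6.6] [-36.5  37.6] dir deg 90.2
145 c [ 6.  59.8] ends [28.4 60.3] [-15.9  59.3] dir deg -178.8
160 c [  8.7 -59.4] ends [ 28.6 -59.7] [-16.  -58.9] dir deg 179.1
138 c [-62.1  83.7] ends [-38.1  77.8] [-89.6  90.5] dir deg 166.2
147 c [-33.4  14.2] ends [-33.5  37. ] [-33.3  -5.9] dir deg -89.6
```

All three now read within about 1° of the full quarter turn. Next I'll tilt and go under the lip.

```bash
echo '{"plan": [[0,0,0,0,0.18,0,0],[0,0,0.02,0,0.36,0,0],[0,0,0.04,0,0.54,0,0],[0,0,0.06,0,0.72,0,0],[0.005,0,0.09,0,0.795,0,0],[0.005,0,0.12,0,0.795,0,0],[0.005,0,0.139,0,0.795,0,0],[0.005,0,0.139,0,0.795,0,0]]}' > m.json && python3 jog.py m.json >/dev/null
python3 - <<'E'
from st import *
st();cv2.imwrite("pics/s6.png",eyes.camera("scene")[100:400,150:550]);print(ctrl.get_obs()["q"])
E
```

```text
box mm [-108.8   36.8   97.6] F box [ 0.2  0.6 -0.7] zaxis [ 0.71  0.11 -0.7 ] xaxis [0.7  0.01 0.71] 25.8
[-0.51460008 -0.08717397  2.46829154  1.5742012   0.27691487 -0.17917397]
```

View pics/s6.png

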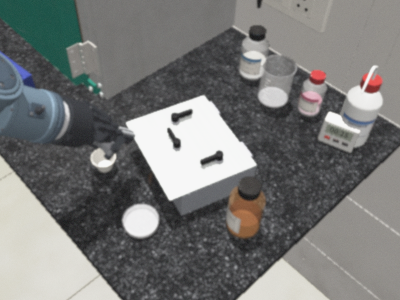

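The tool stopped at (-109,37,98) in the box frame because the wrist singularity blocks a 45° tilt this low, though nothing was touched. I'll use a 0.5 rad tilt.

```bash
cat >> st.py <<'E'
def rel(*T):
    t,r=tool()
    for x,y,z,f in T:
        g=O+B@(np.array([x,y,z])/1000); c,s=np.cos(f),np.sin(f)
        G=R.from_matrix(B@np.array([[c,0,s],[0,-1,0],[s,0,-c]]))
        print((x,y,z,f),r.inv().apply(g-t).round(4),(r.inv()*G).as_rotvec().round(3))
E
python3 -c "
from st import *
rel((-135,0,120,.6),(-135,0,120,.5),(-128,0,39,.5))"
```

```text
(-135, 0, 120, 0.6) [-0.0009  0.0326 -0.0386] [-0.111 -0.195  0.016]
(-135, 0, 120, 0.5) [-0.0009  0.0326 -0.0386] [-0.11  -0.295  0.022]
(-128, 0, 39, 0.5) [-0.0539  0.0392  0.0228] [-0.11  -0.295  0.022]
```

```bash
echo '{"plan": [[-0.001,0.02,-0.03,-0.06,-0.15,0.01,0],[-0.001,0.033,-0.0386,-0.11,-0.295,0.022,0],[-0.001,0.033,-0.0386,-0.11,-0.295,0.022,0],[-0.001,0.033,-0.0386,-0.11,-0.295,0.022,0]]}' > m.json && python3 jog.py m.json >/dev/null; python3 -c "
from st import *
st();print(np.round(ctrl.get_obs()['q'],2));rel((-128,0,39,.5),(-94,0,39,.5))"
```

```text
box mm [-129.6   19.4  116.9] F box [ 0.5  0.3 -1.9] zaxis [ 0.54  0.08 -0.84] xaxis [0.84 0.02 0.54] 26.35
[-0.51 -0.2   2.37  0.45  0.48  0.95]
(-128, 0, 39, 0.5) [-0.041   0.0241  0.0648] [-0.08  -0.069  0.019]
(-94, 0, 39, 0.5) [-0.0123  0.026   0.083 ] [-0.08  -0.069  0.019]
```

```bash
echo '{"plan": [[-0.006,0.0225,-0.001,-0.08,-0.069,0.019,0],[-0.006,0.0225,-0.001,-0.08,-0.069,0.019,0],[-0.006,0.0225,-0.001,-0.08,-0.069,0.019,0],[-0.006,0.0225,-0.001,-0.08,-0.069,0.019,0]]}' > m.json && python3 jog.py m.json >/dev/null; python3 -c "
from st import *
st();print(np.round(ctrl.get_obs()['q'],2));rel((-128,0,39,.5),(-94,0,39,.5))"
```

```text
box mm [-134.1   -1.2  112. ] F box [ 0.1 -0.1 -0.3] zaxis [ 0.48  0.01 -0.88] xaxis [ 0.88 -0.    0.48] 26.85
[-0.49 -0.18  2.33  0.22  0.51  1.19]
(-128, 0, 39, 0.5) [-0.0297 -0.0008  0.0669] [-0.006 -0.002 -0.   ]
(-94, 0, 39, 0.5) [ 0.0001 -0.0007  0.0833] [-0.006 -0.002 -0.   ]
```

```bash
echo '{"plan": [[-0.01,-0.001,0.022,0,0,0,0],[-0.02,-0.001,0.045,0,0,0,0],[-0.03,-0.001,0.067,0,0,0,0],[-0.03,-0.001,0.067,0,0,0,0],[-0.03,-0.001,0.067,0,0,0,0]]}' > m.json && python3 jog.py m.json >/dev/null
python3 - <<'E'
from st import *
st();print(np.round(ctrl.get_obs()['q'],2));rel((-94,0,39,.5))
cv2.imwrite("pics/w7.png",eyes.camera("wrist"))
E
```

```text
box mm [-127.4   -0.3   39.8] F box [ 1.  -0.2  0.9] zaxis [ 0.48  0.   -0.88] xaxis [ 0.88 -0.    0.48] 27.48
[-0.48  0.05  2.34  0.37  0.29  1.03]
(-94, 0, 39, 0.5) [ 0.0289 -0.0002  0.0168] [-0.005 -0.003 -0.   ]
```

View pics/w7.png

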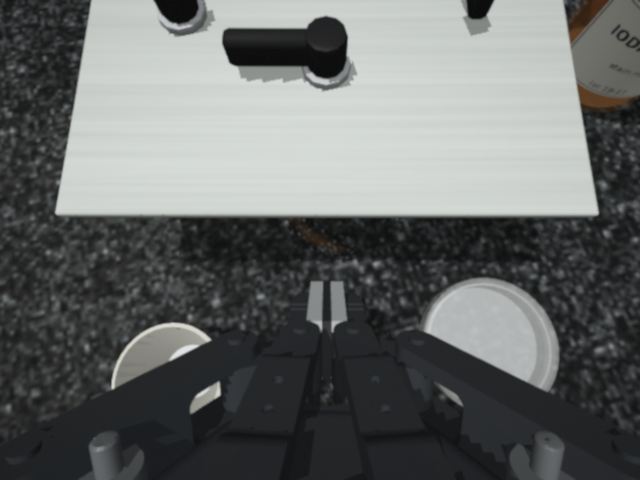

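Wrist view: fingertips at (327,285) are centred below the lip (edge at y=214), clear of the crucible (170,370) and the dish (490,335). Going under it.

```bash
echo '{"plan": [[0.01,0,0.006,0,0,0,0],[0.02,0,0.011,0,0,0,0],[0.029,0,0.0165,0,0,0,0],[0.029,0,0.0165,0,0,0,0]]}' > m.json && python3 jog.py m.json >/dev/null
cat > arc.py <<'E'
from st import *
def arc(ths,tilt=.5):
    c,s=np.cos(tilt),np.sin(tilt);T=[]
    for th in ths:
        d=np.array([-np.cos(th),np.sin(th)]);H=np.array([75,66.])
        A=H+172*d+25*np.array([s,-c]) if th<np.pi/2-tilt else H+147*d
        T.append((*(A-11*np.array([c,s])).round(1),))
    rel(*[(a,0,b,tilt) for a,b in T])
E
python3 -c "
from arc import *
st();arc([0,.1,.2,.3,.4,.5,.6,.7,.8])"
```

```text
box mm [-94.5   0.2  37.9] F box [-1.2  1.1 -1. ] zaxis [ 0.48  0.01 -0.88] xaxis [0.88 0.   0.48] 28.02
(np.float64(-94.7), 0, np.float64(38.8), 0.5) [ 0.0002  0.0002 -0.0009] [-0.006  0.     0.   ]
(np.float64(-93.8), 0, np.float64(56.0), 0.5) [ 0.0092  0.0001 -0.0155] [-0.006  0.     0.   ]
(np.float64(-91.2), 0, np.float64(73.0), 0.5) [ 0.0197  0.     -0.0292] [-0.006  0.     0.   ]
(np.float64(-87.0), 0, np.float64(89.6), 0.5) [ 0.0313 -0.0001 -0.0417] [-0.006  0.     0.   ]
(np.float64(-81.1), 0, np.float64(105.8), 0.5) [ 0.0443 -0.0001 -0.0531] [-0.006  0.     0.   ]
(np.float64(-73.6), 0, np.float64(121.2), 0.5) [ 0.0582 -0.0002 -0.0631] [-0.006  0.     0.   ]
(np.float64(-64.6), 0, np.float64(135.9), 0.5) [ 0.0732 -0.0002 -0.0716] [-0.006  0.     0.   ]
(np.float64(-54.2), 0, np.float64(149.6), 0.5) [ 0.0889 -0.0003 -0.0787] [-0.006  0.     0.   ]
(np.float64(-42.5), 0, np.float64(162.2), 0.5) [ 0.1052 -0.0003 -0.0841] [-0.006  0.     0.   ]
```

Lift the first ~0.4 rad and check.

```bash
echo '{"plan": [[0.0045,0,-0.008,0,0,0,0],[0.009,0,-0.0155,0,0,0,0],[0.0145,0,-0.022,0,0,0,0],[0.02,0,-0.029,0,0,0,0],[0.0255,0,-0.0355,0,0,0,0],[0.031,0,-0.042,0,0,0,0],[0.0375,0,-0.0475,0,0,0,0],[0.044,0,-0.053,0,0,0,0]]}' > m.json && python3 jog.py m.json >/dev/null
python3 - <<'E'
from arc import *
st();print(np.round(ctrl.get_obs()['q'],2))
cv2.imwrite("pics/b8.png",cv2.resize(np.hstack([eyes.camera("wrist"),eyes.camera("scene")]),(800,300)))
arc([.5,.6,.7,.8,.9,1.,1.1])
E
```

```text
box mm [-81.   -0.4 107. ] F box [-3.7  1.6 -0.7] zaxis [ 0.48  0.   -0.88] xaxis [ 0.88 -0.    0.48] 29.02
[-0.46 -0.03  2.21  0.2   0.47  1.24]
(np.float64(-73.6), 0, np.float64(121.2), 0.5) [ 0.0118 -0.0008 -0.0085] [-0.004 -0.005  0.   ]
(np.float64(-64.6), 0, np.float64(135.9), 0.5) [ 0.0268 -0.0008 -0.017 ] [-0.004 -0.005  0.   ]
(np.float64(-54.2), 0, np.float64(149.6), 0.5) [ 0.0425 -0.0009 -0.024 ] [-0.004 -0.005  0.   ]
(np.float64(-42.5), 0, np.float64(162.2), 0.5) [ 0.0589 -0.0009 -0.0294] [-0.004 -0.005  0.   ]
(np.float64(-29.6), 0, np.float64(173.5), 0.5) [ 0.0756 -0.0009 -0.033 ] [-0.004 -0.005  0.   ]
(np.float64(-15.6), 0, np.float64(183.5), 0.5) [ 0.0927 -0.0009 -0.035 ] [-0.004 -0.005  0.   ]
(np.float64(-1.3), 0, np.float64(191.7), 0.5) [ 0.1092 -0.0009 -0.0352] [-0.004 -0.005  0.   ]
```

View pics/b8.png

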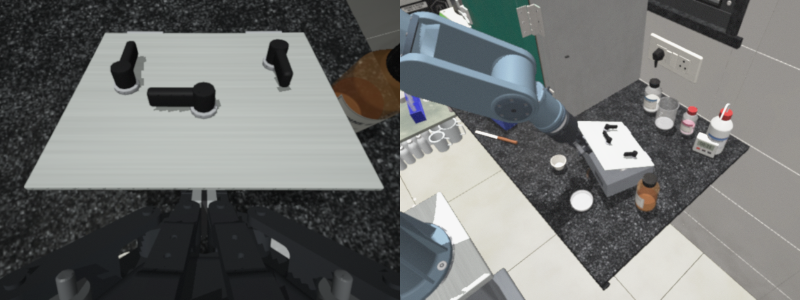

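The panel is lifting, with its edge resting on the fingers at (205,190). The bottle, crucible and dish look undisturbed. Continuing.

```bash
echo '{"plan": [[0.012,0,-0.0085,0,0,0,0],[0.027,0,-0.017,0,0,0,0],[0.0425,0,-0.024,0,0,0,0],[0.059,0,-0.0295,0,0,0,0],[0.0755,0,-0.033,0,0,0,0],[0.0925,0,-0.035,0,0,0,0],[0.109,0,-0.035,0,0,0,0]]}' > m.json && python3 jog.py m.json >/dev/null
python3 - <<'E'
from arc import *
st();print(np.round(ctrl.get_obs()['q'],2))
arc([1.2,1.3,1.4,1.5,1.6,1.65])
E
```

```text
box mm [ -0.7  -0.8 191.3] F box [-0.6  0.3 -1.2] zaxis [ 0.48  0.   -0.88] xaxis [ 0.88 -0.    0.48] 30.0
[-0.43  0.01  1.97  0.12  0.67  1.35]
(np.float64(12.1), 0, np.float64(197.7), 0.5) [ 0.0144 -0.0008  0.0006] [-0.004 -0.004 -0.   ]
(np.float64(26.0), 0, np.float64(202.4), 0.5) [ 0.0288 -0.0008  0.0032] [-0.004 -0.004 -0.   ]
(np.float64(40.4), 0, np.float64(205.6), 0.5) [ 0.043  -0.0008  0.0073] [-0.004 -0.004 -0.   ]
(np.float64(54.9), 0, np.float64(207.4), 0.5) [ 0.0565 -0.0008  0.0128] [-0.004 -0.004 -0.   ]
(np.float64(69.6), 0, np.float64(207.7), 0.5) [ 0.0695 -0.0008  0.0196] [-0.004 -0.004 -0.   ]
(np.float64(77.0), 0, np.float64(207.3), 0.5) [ 0.0758 -0.0007  0.0235] [-0.004 -0.004 -0.   ]
```

```bash
echo '{"plan": [[0.0145,0,0.0005,0,0,0,0],[0.029,0,0.003,0,0,0,0],[0.043,0,0.007,0,0,0,0],[0.05,0,0.01,0,0,0,0],[0.0565,0,0.013,0,0,0,0],[0.063,0,0.016,0,0,0,0],[0.0695,0,0.0195,0,0,0,0],[0.076,0,0.0235,0,0,0,0],[0.082,0,0.027,0,0,0,0],[0.082,0,0.027,0,0,0,0]]}' > m.json && python3 jog.py m.json >/dev/null
python3 - <<'E'
from arc import *
st();im=eyes.camera("scene");cv2.imwrite("pics/s9.png",im);p=eyes.camera_params("scene")
# predicted edge of the panel at open/angles against bright/gray in scene
g=cv2.cvtColor(im,cv2.COLOR_BGR2GRAY)
for th in(0,1.4,1.6,1.75):
    X=np.array([[75-172*np.cos(th),y,66+172*np.sin(th)] for y in(-95,-40,40,95)])/1000@B.T+O
    print(th,proj(p,X).round().tolist())
E
```

```text
box mm [ 82.8  -0.6 205.4] F box [-0.9  0.3 -0.4] zaxis [ 0.48  0.   -0.88] xaxis [ 0.88 -0.    0.48] 31.25
0 [[319.0, 298.0], [305.0, 275.0], [288.0, 244.0], [277.0, 225.0]]
1.4 [[402.0, 201.0], [383.0, 179.0], [359.0, 151.0], [344.0, 133.0]]
1.6 [[421.0, 193.0], [402.0, 172.0], [377.0, 144.0], [361.0, 126.0]]
1.75 [[435.0, 189.0], [415.0, 168.0], [390.0, 141.0], [374.0, 124.0]]
```

```bash
echo '{"plan": [[-0.02,0,-0.02,0,0,0,0],[-0.043,0,-0.046,0,0,0,0],[-0.07,0,-0.065,0,-0.17,0,0],[-0.09,0,-0.065,0,-0.34,0,0],[-0.09,0,-0.065,0,-0.5,0,0],[-0.09,0,-0.065,0,-0.5,0,0]]}' > m.json && python3 jog.py m.json >/dev/null
python3 - <<'E'
from arc import *
st();im=eyes.camera("scene");cv2.imwrite("pics/s10.png",im);p=eyes.camera_params("scene");g=cv2.cvtColor(im,cv2.COLOR_BGR2GRAY).astype(float)
# bright underside: score edge across predicted upper edge at each angle (right half, arm-free)
for th in np.arange(1.2,1.95,.05):
    v=[]
    for y in np.linspace(-92,-55,20):
        a,b=[proj(p,np.array([[75-r*np.cos(th),y,66+r*np.sin(th)]])/1000@B.T+O)[0].round().astype(int) for r in(166,178)]
        v.append(g[a[1],a[0]]-g[b[1],b[0]])
    print(round(th,2),round(np.mean(v)),end=" | ")
print()
t=eyes.camera("top");cv2.imwrite("pics/t10.png",t);pt=eyes.camera_params("top");h=cv2.cvtColor(t,cv2.COLOR_BGR2GRAY)
# profile along box x (z=0 plane px) at y=-80 and 80
for y in(-85,85):
    print(y,[(x,int(h[tuple(proj(pt,np.array([[x,y,66]])/1000@B.T+O)[0].round().astype(int)[::-1])])) for x in range(-120,180,10)])
rel((-12,0,150,0),(-12,0,46,0))
E
```

```text
box mm [-26.5  -1.  218.1] F box [ 1.1 -0.4  0.4] zaxis [ 0.  0. -1.] xaxis [1. 0. 0.] 32.05
1.2 2 | 1.25 -1 | 1.3 -3 | 1.35 -2 | 1.4 -13 | 1.45 -3 | 1.5 0 | 1.55 -3 | 1.6 1 | 1.65 4 | 1.7 -58 | 1.75 13 | 1.8 98 | 1.85 16 | 1.9 10 | 
-85 [(-120, 87), (-110, 67), (-100, 70), (-90, 73), (-80, 73), (-70, 72), (-60, 73), (-50, 73), (-40, 74), (-30, 72), (-20, 72), (-10, 52), (0, 85), (10, 102), (20, 125), (30, 148), (40, 152), (50, 158), (60, 167), (70, 173), (80, 172), (90, 165), (100, 160), (110, 155), (120, 152), (130, 146), (140, 141), (150, 129), (160, 109), (170, 94)]
85 [(-120, 55), (-110, 63), (-100, 64), (-90, 66), (-80, 69), (-70, 223), (-60, 220), (-50, 221), (-40, 201), (-30, 204), (-20, 199), (-10, 63), (0, 92), (10, 114), (20, 124), (30, 135), (40, 141), (50, 145), (60, 151), (70, 159), (80, 168), (90, 177), (100, 175), (110, 169), (120, 160), (130, 155), (140, 150), (150, 148), (160, 141), (170, 131)]
(-12, 0, 150, 0) [ 0.0157 -0.0003  0.0684] [-0.005 -0.004  0.003]
(-12, 0, 46, 0) [0.0154 0.0002 0.1723] [-0.005 -0.004  0.003]
```

The panel edge fits about 1.77 rad, so it is leaning open. Now the paddle.

```bash
echo '{"plan": [[0.001,0,0.06,0,0,0,0],[0.001,0,0.12,0,0,0,0],[0.001,0,0.174,0,0,0,0],[0.001,0,0.174,0,0,0,0],[0.011,0,0.174,0,0,0,0],[0.021,0,0.174,0,0,0,0],[0.03,0,0.174,0,0,0,0],[0.036,0,0.174,0,0,0,0],[0.036,0,0.174,0,0,0,0]]}' > m.json && python3 jog.py m.json >/dev/null; python3 -c "from st import *;st()"
echo '{"plan": [[0.003,0,0,0,0,0,0],[0.006,0,0,0,0,0,0],[0.006,0,0,0,0,0,0]]}' > m.json && python3 jog.py m.json >/dev/null; python3 -c "from st import *;st()"
```

```text
box mm [ 9.3 -0.  45.4] F box [-0.2 -0.3 -0.2] zaxis [ 0.  0. -1.] xaxis [1. 0. 0.] 33.27
box mm [14.7  0.1 45. ] F box [-0.1 -0.   0.1] zaxis [ 0.  0. -1.] xaxis [1. 0. 0.] 33.65
```

```bash
echo '{"plan": [[0.002,0,0,0,0,0,0],[0.003,0,0,0,0,0,0],[0.003,0,0,0,0,0,0]]}' > m.json && python3 jog.py m.json >/dev/null; python3 -c "from st import *;st()"
echo '{"plan": [[0.001,0,0,0,0,0,0],[0.002,0,0,0,0,0,0],[0.002,0,0,0,0,0,0]]}' > m.json && python3 jog.py m.json >/dev/null; python3 -c "from st import *;st()"
echo '{"plan": [[0.001,0,0,0,0,0,0],[0.001,0,0,0,0,0,0],[0.001,0,0,0,0,0,0]]}' > m.json && python3 jog.py m.json >/dev/null; python3 -c "from st import *;st()"
```

```text
box mm [17.6  0.1 45.1] F box [-1.9 -0.4 -0.1] zaxis [ 0.  0. -1.] xaxis [1. 0. 0.] 34.02
box mm [19.8  0.  45.2] F box [-1.7 -0.5  0.3] zaxis [ 0.  0. -1.] xaxis [1. 0. 0.] 34.4
box mm [20.1  0.  45. ] F box [-4.   0.5  2.7] zaxis [ 0.  0. -1.] xaxis [1. 0. 0.] 34.77
```

```bash
echo '{"plan": [[0.001,0,0,0,0,0,0],[0.002,0,0,0,0,0,0],[0.002,0,0,0,0,0,0]]}' > m.json && python3 jog.py m.json >/dev/null; python3 -c "from st import *;st()"
echo '{"plan": [[-0.001,0,0,0,0,0,0],[-0.002,0,0,0,0,0,0],[-0.003,0,0,0,0,0,0],[-0.005,0,0,0,0,0,0],[-0.012,0,0,0,0,0,0],[-0.04,0,0,0,0,0,0],[-0.042,0,-0.05,0,0,0,0],[-0.042,0,-0.11,0,0,0,0],[-0.09,0,-0.15,0,0,0,0],[-0.12,0,-0.16,0,0,0,0]]}' > m.json && python3 jog.py m.json >/dev/null
python3 - <<'E'
from st import *
st();np.save("w11.npy",eyes.camera_params("wrist")["view"]);p=eyes.camera_params("wrist");im=eyes.camera("wrist");cv2.imwrite("pics/w11.png",im)
g=cv2.cvtColor(im,cv2.COLOR_BGR2GRAY)
f=lambda X:proj(p,np.array([X])/1000@B.T+O)[0].round(1)
for n,X in(("on tip",(40.3,0,56)),("off tip",(9.7,0,56)),("axis",(25,0,28))):print(n,f(X))
for z in(40,56):
    r=[]
    for x in range(-45,75,5):
        u=f((x,0,z)).astype(int);r.append((x,int(g[u[1],u[0]]) if 0<=u[0]<640 and 0<=u[1]<480 else None))
    print(z,r)
E
```

```text
box mm [20.4  0.1 44.9] F box [-9.8 -0.9  7.7] zaxis [-0.  0. -1.] xaxis [ 1.  0. -0.] 35.15
box mm [-97.5  -1.  208.2] F box [ 0.3  0.1 -0.1] zaxis [ 0.01  0.   -1.  ] xaxis [1.   0.   0.01] 36.4
on tip [327.6  40.5]
off tip [327.4  85.5]
axis [327.6  70.5]
40 [(-45, 206), (-40, 206), (-35, 204), (-30, 204), (-25, 203), (-20, 202), (-15, 201), (-10, 202), (-5, 150), (0, 255), (5, 255), (10, 255), (15, 255), (20, 48), (25, 31), (30, 32), (35, 32), (40, 57), (45, 110), (50, 198), (55, 195), (60, 125), (65, 72), (70, 74)]
56 [(-45, 206), (-40, 206), (-35, 205), (-30, 204), (-25, 203), (-20, 202), (-15, 201), (-10, 202), (-5, 134), (0, 255), (5, 255), (10, 255), (15, 121), (20, 32), (25, 32), (30, 31), (35, 39), (40, 45), (45, 198), (50, 196), (55, 125), (60, 72), (65, 73), (70, None)]
```

Run:
```python
from st import *
p=eyes.camera_params("wrist");p["view"]=np.load("w11.npy");g=cv2.imread("pics/w11.png",0)
print(g[30:100,324:332].mean(1).round().astype(int).tolist(),"row30+")
for d in(0,.05,.1,.2):
    a=.5-d;s,c=np.sin(a),np.cos(a)
    print(d,[proj(p,np.array([[25+32*s+k*4*c,0,28+32*c-k*4*s]])/1000@B.T+O)[0][1].round(1) for k in(1,-1)])
pt=eyes.camera_params("top");t=eyes.camera("top");cv2.imwrite("pics/t11.png",t);t0=cv2.imread("pics/top0.png")
for n,(x,y,w,h) in dict(cruc=(240,300,55,48),petri=(332,318,54,50),bottle=(412,232,62,52)).items():
    P=t0[y:y+h,x:x+w];r=cv2.matchTemplate(t[y-6:y+h+6,x-6:x+w+6],P,cv2.TM_CCOEFF_NORMED);print(n,cv2.minMaxLoc(r)[1::2])
```

```text
[196, 196, 197, 197, 197, 197, 197, 193, 174, 110, 50, 45, 46, 47, 49, 54, 57, 49, 38, 32, 31, 31, 31, 31, 30, 30, 31, 30, 30, 31, 30, 31, 31, 30, 31, 31, 30, 31, 30, 30, 31, 36, 45, 50, 47, 43, 40, 51, 121, 204, 248, 255, 255, 255, 255, 255, 255, 255, 255, 255, 255, 255, 255, 255, 255, 255, 255, 255, 255, 255] row30+
0 [np.float64(35.8), np.float64(45.1)]
0.05 [np.float64(37.5), np.float64(47.2)]
0.1 [np.float64(39.3), np.float64(49.4)]
0.2 [np.float64(43.1), np.float64(53.9)]
cruc (0.27044403553009033, (6, 6))
petri (0.1361696869134903, (0, 0))
bottle (0.8703334331512451, (6, 6))
```

```bash
python3 -c "
from st import *
st();rel((-20,0,150,0),(-20,0,45,0),(14,0,45,0))"
echo '{"plan": [[0.05,0,0.02,0,0,0,0],[0.078,0,0.06,0,0,0,0],[0.078,0,0.11,0,0,0,0],[0.078,0,0.16,0,0,0,0],[0.078,0,0.163,0,0,0,0],[0.095,0,0.163,0,0,0,0],[0.11,0,0.163,0,0,0,0],[0.11,0,0.163,0,0,0,0]]}' > m.json && python3 jog.py m.json >/dev/null; python3 -c "from st import *;st()"
```

```text
box mm [-99.1  -0.6 206.7] F box [ 1.   0.4 -1. ] zaxis [ 0.01  0.   -1.  ] xaxis [1.   0.   0.01] 36.5
(-20, 0, 150, 0) [ 0.0788 -0.0002  0.0571] [-0.004 -0.005  0.003]
(-20, 0, 45, 0) [0.0783 0.0002 0.1621] [-0.004 -0.005  0.003]
(14, 0, 45, 0) [0.1123 0.0003 0.1623] [-0.004 -0.005  0.003]
box mm [15.1 -0.2 44.5] F box [-0.3  0.6 -0. ] zaxis [ 0.01  0.   -1.  ] xaxis [1.   0.   0.01] 37.5
```

```bash
echo '{"plan": [[0.001,0,0,0,0,0,0],[0.002,0,0,0,0,0,0],[0.002,0,0,0,0,0,0]]}' > m.json && python3 jog.py m.json >/dev/null; python3 -c "from st import *;st()"
echo '{"plan": [[0.001,0,0,0,0,0,0],[0.001,0,0,0,0,0,0]]}' > m.json && python3 jog.py m.json >/dev/null; python3 -c "from st import *;st()"
echo '{"plan": [[0.001,0,0,0,0,0,0],[0.001,0,0,0,0,0,0]]}' > m.json && python3 jog.py m.json >/dev/null; python3 -c "from st import *;st()"
echo '{"plan": [[0.001,0,0,0,0,0,0],[0.001,0,0,0,0,0,0]]}' > m.json && python3 jog.py m.json >/dev/null; python3 -c "from st import *;st()"
```

```text
box mm [14.4  0.1 42.3] F box [0.3 0.3 0.9] zaxis [ 0.  0. -1.] xaxis [1. 0. 0.] 37.88
box mm [15.6  0.  42.1] F box [0.7 0.7 0.1] zaxis [ 0.  0. -1.] xaxis [1. 0. 0.] 38.12
box mm [16.7  0.1 42.1] F box [-0.3  0.1  0.2] zaxis [ 0.  0. -1.] xaxis [1. 0. 0.] 38.38
box mm [17.7  0.1 42.1] F box [ 0.7 -0.2  1.4] zaxis [ 0.  0. -1.] xaxis [1. 0. 0.] 38.62
```

```bash
for k in 1; do :; done; echo '{"plan": [[0.0005,0,0,0,0,0,0],[0.0005,0,0,0,0,0,0]]}' > m.json && python3 jog.py m.json >/dev/null; python3 -c "from st import *;st()"
echo '{"plan": [[0.0005,0,0,0,0,0,0],[0.0005,0,0,0,0,0,0]]}' > m.json && python3 jog.py m.json >/dev/null; python3 -c "from st import *;st()"
echo '{"plan": [[0.0007,0,0,0,0,0,0],[0.0007,0,0,0,0,0,0]]}' > m.json && python3 jog.py m.json >/dev/null; python3 -c "from st import *;st()"
echo '{"plan": [[0.0007,0,0,0,0,0,0],[0.0007,0,0,0,0,0,0]]}' > m.json && python3 jog.py m.json >/dev/null; python3 -c "from st import *;st()"
```

```text
box mm [18.1  0.1 42.1] F box [-0.3  0.6 -0.1] zaxis [ 0.  0. -1.] xaxis [1. 0. 0.] 38.88
box mm [18.3  0.  42. ] F box [-0.9 -0.3  1.2] zaxis [ 0.  0. -1.] xaxis [1. 0. 0.] 39.12
box mm [18.5  0.1 42. ] F box [-5.4 -0.8  3.7] zaxis [ 0.  0. -1.] xaxis [1. 0. 0.] 39.38
box mm [18.6  0.1 41.9] F box [-7.7 -1.1  4.5] zaxis [-0.  0. -1.] xaxis [ 1.  0. -0.] 39.62
```

The fingers met the paddle right at its hard stop, with no free travel, so it is fully on. Releasing slowly and retreating clear.

```bash
echo '{"plan": [[-0.0007,0,0,0,0,0,0],[-0.0014,0,0,0,0,0,0],[-0.002,0,0,0,0,0,0],[-0.003,0,0,0,0,0,0],[-0.005,0,0,0,0,0,0],[-0.03,0,0,0,0,0,0],[-0.04,0,-0.05,0,0,0,0],[-0.04,0,-0.11,0,0,0,0],[-0.04,0,-0.17,0,0,0,0],[-0.06,0.03,-0.22,0,0,0,0]]}' > m.json && python3 jog.py m.json >/dev/null; echo '{"plan": [[-0.06,0.03,-0.01,0,0,0,0],[-0.11,0.07,-0.02,0,0,0,0],[-0.15,0.12,-0.02,0,0,0,0],[-0.19,0.17,-0.02,0,0,0,0],[-0.22,0.22,-0.02,0,0,0,0],[-0.25,0.27,-0.02,0,0,0,0],[-0.27,0.32,-0.02,0,0,0,0],[-0.27,0.32,-0.02,0,0,0,0],[-0.27,0.32,-0.02,0,0,0,0]]}' > m.json && python3 jog.py m.json >/dev/null
python3 - <<'E'
from st import *
st();pt=eyes.camera_params("top");t=eyes.camera("top");cv2.imwrite("pics/t12.png",t);t0=cv2.imread("pics/top0.png")
for n,(x,y,w,h) in dict(cruc=(240,300,55,48),petri=(332,318,54,50),bottle=(412,232,62,52)).items():
    P=t0[y:y+h,x:x+w];r=cv2.matchTemplate(t[y-6:y+h+6,x-6:x+w+6],P,cv2.TM_CCOEFF_NORMED);print(n,cv2.minMaxLoc(r)[1::2])
g=cv2.cvtColor(t,cv2.COLOR_BGR2GRAY)
for z in(56,):print([(x,int(g[tuple(proj(pt,np.array([[x,0,z]])/1000@B.T+O)[0].round().astype(int)[::-1])])) for x in range(-50,75,4)])
p=eyes.camera_params("scene");g=cv2.cvtColor(eyes.camera("scene"),cv2.COLOR_BGR2GRAY).astype(float)
for th in np.arange(1.4,1.95,.05):
    v=[]
    for y in np.linspace(-92,92,30):
        a,b=[proj(p,np.array([[75-r*np.cos(th),y,66+r*np.sin(th)]])/1000@B.T+O)[0].round().astype(int) for r in(166,178)]
        v.append(g[a[1],a[0]]-g[b[1],b[0]])
    print(round(th,2),round(np.mean(v)),end=" | ")
E
```

```text
box mm [-309.7 -351.4  279.8] F box [ 0.4 -0.8  0.5] zaxis [ 0.  0. -1.] xaxis [1. 0. 0.] 42.0
cruc (0.9980207681655884, (6, 6))
petri (0.9988296627998352, (6, 6))
bottle (0.9956849813461304, (6, 6))
[(-50, 213), (-46, 212), (-42, 211), (-38, 211), (-34, 210), (-30, 209), (-26, 208), (-22, 208), (-18, 207), (-14, 206), (-10, 207), (-6, 213), (-2, 127), (2, 255), (6, 255), (10, 255), (14, 255), (18, 16), (22, 53), (26, 34), (30, 39), (34, 38), (38, 40), (42, 45), (46, 255), (50, 206), (54, 206), (58, 206), (62, 135), (66, 78), (70, 79), (74, 75)]
1.4 -4 | 1.45 8 | 1.5 -2 | 1.55 -2 | 1.6 -1 | 1.65 4 | 1.7 -58 | 1.75 9 | 1.8 85 | 1.85 -3 | 1.9 28 |
```

The bystanders have not moved, the panel is open, and the paddle is on. Handing in.

```bash
python3 -c "
from bench import ctrl, eyes
print(ctrl.hand_in())"
```

```text
the job is handed in; nothing more can be done
None
```

I handed the job in at about 42 s: all three levers are at their stops, the panel leans back open by itself, the isolator is fully on, and the bottle, crucible and petri dish have not moved.

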